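# Fit the canister's nested lids, then lift off the cover alone

### The job

First move the wooden paddle that lies across the mouth of the blue canister onto the dark chopping board and let go of it. Then carry the nested pair of lids from the cork mat to the canister as one by the black knob and, without dropping it, set it down so that the inner lid is fully seated in the mouth; let go, then take the wooden cover by its collar and lift it off alone, leaving the inner lid seated. Finish while still holding the cover level above the canister, clear above the black knob, and do not shift the canister or disturb the mug, the cactus and the spice jar.

Things in the scene. Friction and masses are not known exactly. Their poses are not given: they have to be found in the camera images.
- canister: loose blue ceramic canister, round, upright and open at the top, about 0.9 kg: outer diameter 104 mm, height 85 mm, wall 5 mm (mouth diameter 94 mm). Origin: centre of its underside; z up.
- inner_lid: loose inner lid, 140 g: black plug, diameter 88 mm (76 at its foot), 12 mm deep, fits the canister's mouth; steel flange, diameter 102 mm, height 12 to 18 mm, rests on the rim; central upright black knob, a smooth rod of diameter 18 mm, height 18 to 79 mm. Origin: centre of the plug's foot, z up; fully seated it is 73 mm above the canister's origin. Starts on the cork mat.
- cover: loose wooden cover, 160 g: disc of diameter 120 mm, 5 mm thick, 28 mm hole for the knob, 5 mm skirt below its edge; pale collar round the hole, outer diameter 42 mm, 5 to 35 mm above the origin (centre of the disc's underside, z up). Nested, it lies loose on the flange, 18 mm above the inner lid's origin, so the inner lid carries it; the knob sticks out 26 mm above the collar.
- paddle: loose pale wooden paddle, 45 g, 180 mm long along its x axis, lying flat across the canister's rim at the start: a handle 18 mm wide and 12 mm thick from x = -98 to +32 mm, then a blade 40 mm wide and 8 mm thick to x = +82 mm. Origin: middle of its underside at its centre of mass (in the handle); z up.
- board: fixed dark chopping board lying on the counter, 190 mm (its x) by 140 mm (its y), 15 mm thick. Origin: centre of its underside; z up.
- trivet: fixed cork mat 140 by 140 mm, 8 mm thick, on which the nested lids start. Origin: centre of its underside; z up.
- mug: bystander: white mug, diameter 76 mm, height 80 mm, handle to its +y. Origin: centre of its underside.
- cactus: bystander: small round cactus in a terracotta pot, diameter 74 mm, height 99 mm. Origin: centre of its underside.
- spice_jar: bystander: amber spice jar with brass cap, diameter 48 mm, height 85 mm. Origin: centre of its underside.
There are look-alikes about, which are no part of the job. What is meant by the paddle is not green, orange or red, and is the smaller of those in its own colour.

How it is judged:
On the way, in this order (a step that is already met when the one before it is completed fails the run):
1. the paddle lies flat on the chopping board, let go (x of paddle in the frame of board between -0.08 and 0.08 m and y of paddle in the frame of board between -0.06 and 0.06 m and z of paddle in the frame of board between 0.012 and 0.02 m and contact force between paddle and the fingers below 0.1 N and angle between paddle's own z axis and vertical below 0.12 rad), for 0.2 s.
2. the nested lids are set on the canister together: inner lid seated, cover resting on it, both let go (z of inner_lid in the frame of canister between 0.07 and 0.076 m and horizontal distance between inner_lid and canister below 0.006 m and angle between inner_lid's own z axis and vertical below 0.06 rad and z of cover in the frame of inner_lid below 0.022 m and horizontal distance between cover and inner_lid below 0.008 m and contact force between each of the arm, the fingers and inner_lid below 0.05 N and contact force between each of the arm, the fingers and cover below 0.05 N), for 0.2 s.
At the end, for the whole second after the job is handed in: Inner lid seated in the canister (within 3 mm height, 6 mm sideways, untouched); cover still gripped, at rest, level to 0.25 rad, 160 mm or more above the canister's foot, within 60 mm of its axis, touching neither; paddle flat on the board, let go; canister within 30 mm of its start (all of step 1 and z of inner_lid in the frame of canister between 0.07 and 0.076 m and horizontal distance between inner_lid and canister below 0.006 m and angle between each of inner_lid, canister's own z axis and vertical below 0.06 rad and z of cover in the frame of canister above 0.16 m and horizontal distance between cover and canister below 0.06 m and angle between cover's own z axis and vertical below 0.25 rad and linear speed of cover below 0.05 m/s and contact force between the fingers and cover above 1 N and contact force between each of cover, the fingers, the arm and inner_lid below 0.05 N and contact force between cover and canister below 0.05 N and linear speed of inner_lid below 0.03 m/s and distance of canister from where it was at the start of the episode below 0.03 m); the arm keeps its last pose, push and grip.
It fails at once if the cover came off the inner lid while the inner lid was not seated in the canister ((z of cover in the frame of inner_lid above 0.028 m or horizontal distance between cover and inner_lid above 0.012 m) and not (z of inner_lid in the frame of canister below 0.08 m and horizontal distance between inner_lid and canister below 0.01 m)).
It fails at once if the lids were dropped (fell more than about 10 mm) (linear speed of inner_lid above 0.45 m/s and contact force between each of the arm, the fingers and inner_lid below 0.05 N and contact force between each of the arm, the fingers and cover below 0.05 N).
It fails at once if the inner lid was pulled up by the cover (contact force between the fingers and cover above 1 N and contact force between the fingers and inner_lid below 0.05 N and z of inner_lid in the frame of canister above 0.08 m).
It fails at once if the canister was pushed more than 30 mm or tipped (distance of canister from where it was at the start of the episode above 0.03 m or angle between canister's own z axis and vertical above 0.2 rad).
It fails at once if a bystander was moved more than 20 mm or tipped (distance of any of mug, cactus, spice_jar from where it was at the start of the episode above 0.02 m or angle between any of mug, cactus, spice_jar's own z axis and vertical above 0.3 rad).
It also fails if it takes over 72 s, if anything falls off the work surface, if the arm or the gripper's body presses on something with over 40 N, if the wrist force passes 120 N, or if a joint passes its speed limit or range.

### The arm

A 6-joint arm with a two-finger parallel gripper is mounted at the origin on the work surface. World frame = base frame: x ahead of the robot, y to its left, z up, the work surface at z = 0. Lengths are in m, angles in rad, forces in N, time in s.
With the tool pointing down it reaches from about 0.25 to 0.725 m from the base axis. Payload 4 kg.
Tool frame: the origin (TCP) lies midway between the tips of the shut fingers; the grasp point (between the pads) lies 19 mm behind it; z points along the fingers, y is the line along which they close (so a half turn about z gives the same grasp; the last joint's range is limited). The gripper opens to 85 mm and grips with 20 to 120 N. Pads are 22 mm wide; open, the fingers measure 114 mm over their backs; the gripper's body (76 mm by 85 mm) begins 54 mm behind the grasp point. The pads swing forward as they close: fully open they stand 13 mm farther back than shut.
Start: joints at [-1.222, 0.241, 0.005, 1.335, 0, 1.571], TCP at [0.171, -0.47, 0.231] pointing down, gripper open.
Joint ranges: [-2.72, 2.72], [-1.05, 1.87], [-1.09, 1.28], [-1.99, 2.15], [-1.42, 1.44], [-3.14, 3.14]. Speed limits (rad/s): [2.79, 2.79, 3.14, 3.14, 3.14, 3.14].

### API

Orientations are given as [roll, pitch, yaw] about the fixed x, y, z axes, in that order (R = Rz(yaw) Ry(pitch) Rx(roll)).
In Python, from rig import r gives the robot as it stands.
- The arm moves only by the tool drive_tool, never from a script. Its argument "commands" is a list of rows, each a list of 3 entries, a list of its own where there are three numbers: the finger opening in cm, from 0 to 8.54, then the shift along the tool's x, y, z in cm, then the turn about the tool's z in rad. A call has 1 to 5 rows; each row is the pose to reach, as a shift and turn from the pose commanded when the call began, along the tool's axes at that moment; what a row does not reach only later rows make up. A row lasts 1/8 s, in which the tool goes at most 62.5 mm and 10.7 degrees, less where a joint would pass 70% of its speed; a pose out of reach is approached as far as the arm can. A call with a gripper value outside its range is refused whole. The fingers move at their own pace and stop on an object; "newtons" is the grip in N (left out, the last holds). Time passes only in rows, so rows that repeat a pose let the fingers close. It gives the time, the measured TCP pose, the force, the opening and the grip force at its end, in the units of the state.
- r.get_state(): the state, without advancing time (a new reading comes with each control period).
- r.capture(name): name is "scene" or "side" or "wrist"; returns the picture (384x512x3 uint8, blue, green, red); there is no depth.
- r.get_calibration(name): a dict with "fx", "fy", "cx", "cy" (pixels), "view" (4x4, takes a point from world to camera coordinates); the wrist camera has in their place "tool_from_camera" (4x4, takes a point from camera to tool coordinates, whose origin is the TCP and whose axes are the flange's). Camera axes: x right, y up, looking along -z (the intrinsics and any distortion apply to the point x, -y, -z); pixel columns grow to the right and rows downward; lengths in m; the calibration is good to about 2 mm. A picture is of the moment at which its call begins: read the wrist's pose just before it. get_calibration takes no time and is no camera call.
- r.close_job(): hands the job in; it is judged then, once.
The state is a dict: "time": time; "joint_positions": joint angles; "qd": joint speeds; "effort": joint torques, N m; "position": TCP position; "eef_rot": TCP orientation; "wrist_force": force on the tool from outside, world axes, zero at the start; "wrist_torque": the same for the moment, N m; "gripper_width": opening from 0.0 (shut) to 1.0 (fully open); "gripper_force": force on a finger pad.
Only numpy, scipy, OpenCV 4.12 (cv2) and the standard library are available. Lean on these libraries where they do the work, as an engineer would, in place of code of your own. Each camera call takes 0.05 s, during which the arm holds its last target. There are 200 camera calls.

## Working session

There is one attempt and no reset: what is moved stays moved. The work goes in short steps, Python scripts to look and compute and a tool call to move; the robot and the scene stay as the last step left them, time stands still between calls to the robot, and variables do not carry over. Pictures are saved under pics/ and viewed, at most 12 in all, crops included, and the job is handed in when it is done.

Besides the shell and the picture viewer there is one more tool, called after "Call:" by a JSON object that holds its "op" and its "data". drive_tool: Moves the arm, as the interface text tells. Its arguments: {"type":"object","properties":{"commands":{"type":"array"},"newtons":{"type":"number"}},"required":["commands"]}

```bash
mkdir -p pics; ls; python3 - <<'E'
from rig import r
import cv2,numpy as np
a=r.capture("scene");b=r.capture("side")
cv2.imwrite("pics/a.png",a);cv2.imwrite("pics/b.png",b)
for n in("scene","side","wrist"):
    c=r.get_calibration(n);print(n,{k:np.round(v,4).tolist() for k,v in c.items()})
print(r.get_state())
E
```

```text
pics
scene {'fx': 359.3963, 'fy': 359.3963, 'cx': 252.3617, 'cy': 194.7156, 'view': [[0.1343, 0.9909, -0.0025, -0.1922], [-0.6136, 0.0852, 0.785, 0.2445], [0.7781, -0.1039, 0.6195, -1.4425], [0.0, 0.0, 0.0, 1.0]]}
side {'fx': 361.7233, 'fy': 361.7233, 'cx': 257.1348, 'cy': 185.9231, 'view': [[-0.6955, -0.7185, -0.0127, 0.4795], [0.5244, -0.5196, 0.6745, -0.2566], [-0.4912, 0.4624, 0.7381, -0.9883], [0.0, 0.0, 0.0, 1.0]]}
wrist {'fx': 285.0188, 'fy': 285.0188, 'cx': 256.1721, 'cy': 190.0767, 'tool_from_camera': [[-0.0009, 0.963, 0.2695, 0.0679], [1.0, 0.0008, 0.0003, -0.0008], [0.0001, 0.2695, -0.963, -0.1426], [0.0, 0.0, 0.0, 1.0]]}
{'time': 0.1, 'joint_positions': array([-1.22198744e+00,  2.41343479e-01,  3.90591985e-03,  1.33518289e+00,
        6.08958290e-05,  1.57082627e+00]), 'qd': array([ 1.13837491e-03, -2.28930898e-03,  4.11582201e-03, -2.73871381e-05,
       -2.23569500e-04, -1.23920529e-03]), 'effort': array([ 4.61517629e-04, -3.73138976e+01,  2.53009540e+01,  1.08172712e-02,
       -2.49853053e-05,  4.76871620e-06]), 'position': array([ 0.17072355, -0.4693803 ,  0.23051697]), 'eef_rot': array([-3.13976853e+00, -6.08411165e-05,  3.48778840e-01]), 'wrist_force': array([0.03422375, 0.23203657, 0.36263306]), 'wrist_torque': array([-0.04030579, -0.00509447, -0.00412386]), 'gripper_force': 0.0, 'gripper_width': 1.0051858679695171}
```

View pics/a.png

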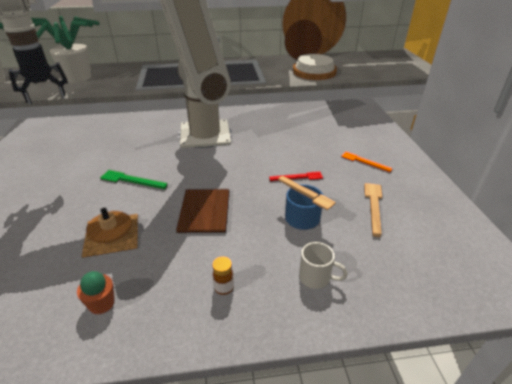

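View pics/b.png

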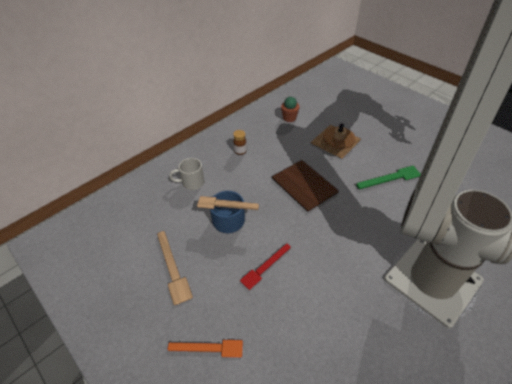

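Scene view: two pale wooden paddles, one across the canister (scene 280,180 to 333,204) and one on the counter (scene 375,185 to 377,235). The others are green, red and orange. The one on the canister looks shorter and is the one described, so I'll confirm it in an enlarged mosaic.

```bash
python3 - <<'E'
import cv2,numpy as np
a=cv2.imread("pics/a.png");b=cv2.imread("pics/b.png")
def cr(i,x,y,w,h):return cv2.resize(i[y:y+h,x:x+w],(400,300),interpolation=cv2.INTER_CUBIC)
m=np.vstack([np.hstack([cr(a,270,165,120,90),cr(a,70,180,160,120)]),np.hstack([cr(b,150,160,160,120),cr(b,260,90,120,90)])])
cv2.imwrite("pics/c.png",m)
E
```

```text
(no output)
```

View pics/c.png

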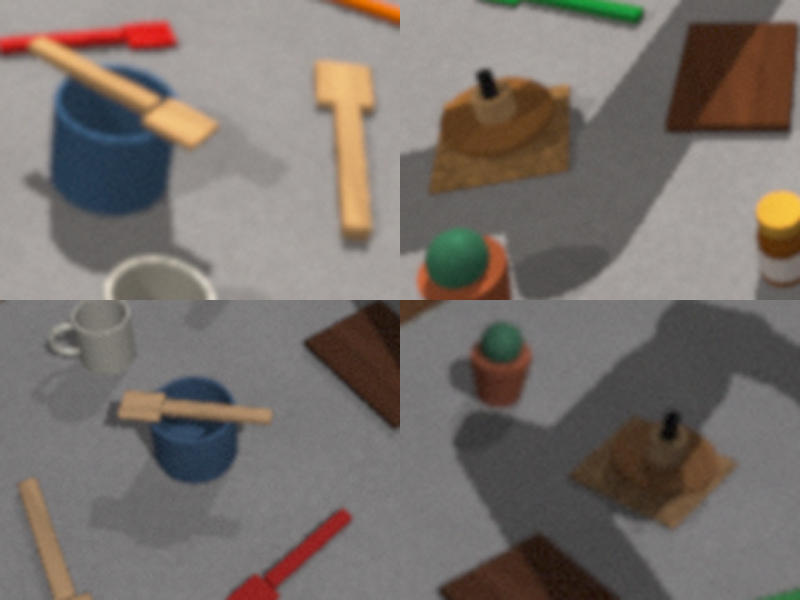

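Confirmed: the pale paddle on the canister (handle end at scene 281,178, blade end 330,205) is smaller than the pale one on the counter, so it is the target. The nested lids have their knob top at scene 104,210 and side 342,125.

```bash
cat > h.py <<'E'
from rig import r
import numpy as np,cv2
from scipy.spatial.transform import Rotation as R
def ray(n,u,v,st=None):
    c=r.get_calibration(n);d=np.array([(u-c["cx"])/c["fx"],-(v-c["cy"])/c["fy"],-1])
    if n=="wrist":
        T=np.array(c["tool_from_camera"]);Rt=R.from_euler('xyz',st["eef_rot"]).as_matrix()
        return Rt@T[:3,3]+st["position"],Rt@T[:3,:3]@d
    V=np.array(c["view"]);return -V[:3,:3].T@V[:3,3],V[:3,:3].T@d
def at(n,u,v,z,st=None):
    o,d=ray(n,u,v,st);return np.round(o+d*(z-o[2])/d[2],4)
def tool(p,st=None):
    "world point -> tool shift cm"
    st=st or r.get_state();return np.round(100*R.from_euler('xyz',st["eef_rot"]).as_matrix().T@(np.array(p)-st["position"]),2)
def show(st=None):
    st=st or r.get_state();print(round(st["time"],2),np.round(st["position"],4),np.round(st["eef_rot"],3),"w",round(st["gripper_width"],3),"gf",round(st["gripper_force"],1),"F",np.round(st["wrist_force"],1),"q",np.round(st["joint_positions"],2))
E
python3 - <<'E'
from h import *
for l,z,s,d in [("hend",.097,(281.4,178.5),(258,206)),("junc",.095,(316.5,196.5),(215.2,202.8)),("bend",.093,(330,205),(198.8,202)),("can",.085,(304.5,196.5),(228,207.2)),("knob",.087,(104.4,210),(341.6,125.4))]:
    print(l,at("scene",*s,z),at("side",*d,z))
for p in [(185.2,189.6),(228.8,189.6),(226,232),(177.2,231.2)]:print("board",at("scene",*p,.015))
for p in [(273,183),(303,163),(339,186),(308,208)]:print("board side",at("side",*p,.015))
for n,p in [("mug",(316,284)),("cactus",(99,308)),("jar",(223,290))]:print(n,at("scene",*p,0))
E
```

```text
hend [0.4762 0.214  0.097 ] [0.4644 0.2126 0.097 ]
junc [0.5684 0.2922 0.095 ] [0.5624 0.2922 0.095 ]
bend [0.6058 0.3185 0.093 ] [0.6002 0.3237 0.093 ]
can [0.5518 0.264  0.085 ] [0.5301 0.2716 0.085 ]
knob [ 0.5375 -0.2701  0.087 ] [ 0.5274 -0.2698  0.087 ]
board [ 0.3816 -0.0706  0.015 ]
board [0.4005 0.0651 0.015 ]
board [0.589  0.0417 0.015 ]
board [ 0.5676 -0.0902  0.015 ]
board side [0.5492 0.061  0.015 ]
board side [ 0.5419 -0.0838  0.015 ]
board side [ 0.3849 -0.0854  0.015 ]
board side [0.3961 0.0598 0.015 ]
mug [0.7804 0.242  0.    ]
cactus [ 0.7783 -0.2602  0.    ]
jar [0.7674 0.0201 0.    ]
```

Call:
{"op": "drive_tool", "data": {"commands": [[4.0, [4.2, -3.95, -0.6], 0], [4.0, [8.4, -7.9, -1.2], 0], [4.0, [12.6, -11.85, -1.8], 0], [4.0, [16.8, -15.8, -2.2], 0], [4.0, [21, -19.75, -2.2], 0]], "newtons": 40}}

```text
time: 0.72
position: [0.3012, -0.2109, 0.2534]
eef_rot: [3.141, -0.001, 0.348]
wrist_force: [1.6, -0.3, -0.2]
gripper_width: 0.463
gripper_force: 0.0
```

Call:
{"op": "drive_tool", "data": {"commands": [[4.0, [4.2, -3.95, 0], 0], [4.0, [8.4, -7.9, 0], 0], [4.0, [12.6, -11.85, 0], 0], [4.0, [16.8, -15.8, 0], 0], [4.0, [21, -19.75, 0], 0]]}}

```text
time: 1.35
position: [0.4309, 0.0467, 0.2531]
eef_rot: [3.141, 0.0, 0.349]
wrist_force: [0.8, -0.3, 0.3]
gripper_width: 0.473
gripper_force: 0.0
```

Call:
{"op": "drive_tool", "data": {"commands": [[4.0, [4.2, -3.95, 0], -0.08], [4.0, [8.4, -7.9, 0], -0.16], [4.0, [12.6, -11.85, 0], -0.25], [4.0, [18.7, -17.6, 0], -0.33], [4.0, [18.7, -17.6, 0], -0.33]]}}

```text
time: 1.98
position: [0.5466, 0.2774, 0.2513]
eef_rot: [-3.141, 0.002, 0.682]
wrist_force: [-0.4, -0.3, -1.0]
gripper_width: 0.464
gripper_force: 0.0
```

```bash
python3 - <<'E'
from h import *
show();st=r.get_state();im=r.capture("wrist");cv2.imwrite("pics/w1.png",im);np.save("w1.npy",np.r_[st["position"],st["eef_rot"]])
E
```

```text
1.98 [0.5466 0.2774 0.2513] [-3.141e+00  2.000e-03  6.820e-01] w 0.464 gf 0.0 F [-0.4 -0.3 -1. ] q [0.47 0.47 0.39 1.49 0.   2.93]
```

View pics/w1.png

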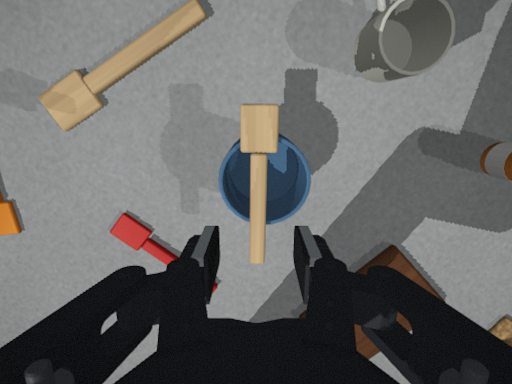

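The wrist picture shows the paddle nearly along the image's vertical: blade end at (259,104), handle end at (258,263). The canister rim is centred near (265,179).

```bash
python3 - <<'E'
from h import *
w=np.load("w1.npy");st=dict(position=w[:3],eef_rot=w[3:])
he=at("wrist",257.5,263.5,.097,st);be=at("wrist",259.5,104.5,.093,st);print(he,be,np.linalg.norm(be-he))
for p in [(219,179),(311,179),(265,131),(265,223.5)]:print("rim",at("wrist",*p,.085,st))
d=(be-he)[:2];yaw=np.arctan2(d[1],d[0]);c=he[:2]+d/np.linalg.norm(d)*.098;print(yaw,c,tool([*c,.087]))
for p in [(393,247),(443,296),(365,372)]:print("board",at("wrist",*p,.015,st))
E
```

```text
[0.466  0.2114 0.097 ] [0.6052 0.3219 0.093 ] 0.1777720169205491
rim [0.5154 0.3067 0.085 ]
rim [0.5799 0.2272 0.085 ]
rim [0.5881 0.3003 0.085 ]
rim [0.5066 0.2331 0.085 ]
0.6709624013309797 [0.54275592 0.27233052] [-0.71  0.23 16.41]
board [0.5751 0.0443 0.015 ]
board [ 0.5659 -0.0762  0.015 ]
board [ 0.3846 -0.0884  0.015 ]
```

Call:
{"op": "drive_tool", "data": {"commands": [[4.0, [-0.7, 0.2, 5.5], 0.01], [4.0, [-0.7, 0.2, 11], 0.01], [4.0, [-0.7, 0.2, 15.5], 0.01], [4.0, [-0.7, 0.2, 16.4], 0.01], [4.0, [-0.7, 0.2, 16.4], 0.01]], "newtons": 30}}

```text
time: 2.65
position: [0.5421, 0.268, 0.0897]
eef_rot: [3.142, 0.0, 0.669]
wrist_force: [0.9, 0.1, 1.0]
gripper_width: 0.471
gripper_force: 0.0
```

Call:
{"op": "drive_tool", "data": {"commands": [[0.5, [0, 0, 0], 0], [0.5, [0, 0, 0], 0], [0.5, [0, 0, 0], 0], [0.5, [0, 0, 0], 0], [0.5, [0, 0, 0], 0]]}}

```text
time: 3.28
position: [0.5438, 0.269, 0.0921]
eef_rot: [3.14, -0.005, 0.669]
wrist_force: [0.7, -0.5, 5.6]
gripper_width: 0.198
gripper_force: 30.3
```

Call:
{"op": "drive_tool", "data": {"commands": [[0.5, [0, 0, -1], 0], [0.5, [0, 0, -3], 0], [0.5, [0, 0, -6], 0], [0.5, [0, 0, -8], 0], [0.5, [0, 0, -8], 0]]}}

```text
time: 3.9
position: [0.5432, 0.2688, 0.1718]
eef_rot: [3.141, -0.004, 0.669]
wrist_force: [0.5, 0.3, -1.1]
gripper_width: 0.196
gripper_force: 29.6
```

```bash
python3 - <<'E'
from h import *
show();st=r.get_state();im=r.capture("wrist");cv2.imwrite("pics/w2.png",im);np.save("w2.npy",np.r_[st["position"],st["eef_rot"]]);print(tool([.482,-.012,.20]))
E
```

```text
3.9 [0.5432 0.2688 0.1718] [ 3.141 -0.004  0.669] w 0.196 gf 29.6 F [ 0.5  0.3 -1.1] q [ 0.46  0.48  0.19  1.28 -0.    2.93]
[-22.12  18.26  -3.02]
```

View pics/w2.png

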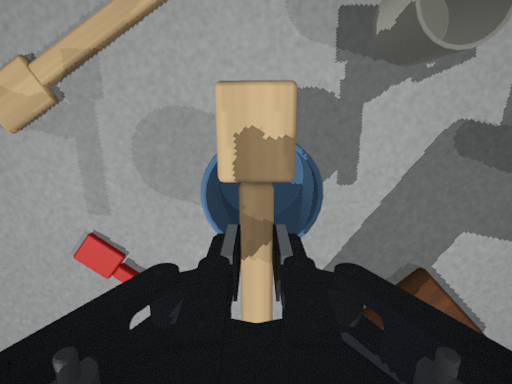

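The paddle is held, level, across the fingers. Next it goes to the board.

Call:
{"op": "drive_tool", "data": {"commands": [[0.5, [-4.3, 3.7, -1], 0.0], [0.5, [-8.6, 7.5, -1], 0.1], [0.5, [-12.9, 11.3, -1], 0.25], [0.5, [-17.2, 15.1, -1], 0.4], [0.5, [-21.5, 18.8, -1], 0.55]]}}

```text
time: 4.58
position: [0.4884, -0.0142, 0.178]
eef_rot: [-3.141, 0.002, 0.114]
wrist_force: [1.4, -0.6, 0.3]
gripper_width: 0.198
gripper_force: 29.6
```

Call:
{"op": "drive_tool", "data": {"commands": [[0.5, [0, 0, 4], 0], [0.5, [0, 0, 8], 0], [0.5, [0, 0, 12], 0], [0.5, [0, 0, 13.8], 0], [0.5, [0, 0, 13.8], 0]]}}

```text
time: 5.2
position: [0.4871, -0.0125, 0.0388]
eef_rot: [-3.141, 0.006, 0.119]
wrist_force: [0.9, 0.6, 0.1]
gripper_width: 0.201
gripper_force: 29.6
```

```bash
python3 - <<'E'
from h import *
show()
im=r.capture("scene");im2=r.capture("side")
m=np.hstack([cv2.resize(im[150:270,120:280],(400,300)),cv2.resize(im2[120:240,220:380],(400,300))])
cv2.imwrite("pics/p.png",m)
E
```

```text
5.2 [ 0.4871 -0.0125  0.0388] [-3.141  0.006  0.119] w 0.201 gf 29.6 F [0.9 0.6 0.1] q [-0.03  0.4  -0.32  0.86  0.    3.  ]
```

View pics/p.png

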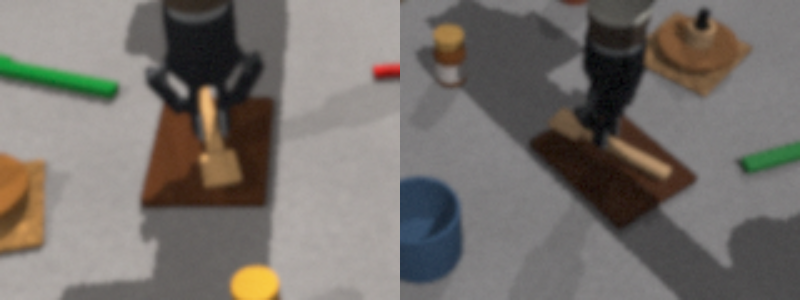

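The paddle sits just above the board, centred and inside its outline. I'll lower it gently to contact.

Call:
{"op": "drive_tool", "data": {"commands": [[0.5, [0, 0, 0.8], 0], [0.5, [0, 0, 1.3], 0], [0.5, [0, 0, 1.5], 0], [0.5, [0, 0, 1.5], 0]]}}

```text
time: 5.8
position: [0.4898, -0.0126, 0.0263]
eef_rot: [-3.142, 0.0, 0.119]
wrist_force: [0.9, 0.2, -0.2]
gripper_width: 0.197
gripper_force: 29.6
```

Call:
{"op": "drive_tool", "data": {"commands": [[0.5, [0, 0, 0.1], 0], [0.5, [0, 0, 0.2], 0], [0.5, [0, 0, 0.2], 0]]}}

```text
time: 6.18
position: [0.4899, -0.0126, 0.0243]
eef_rot: [3.142, 0.0, 0.119]
wrist_force: [0.3, 0.8, -0.2]
gripper_width: 0.195
gripper_force: 29.6
```

Call:
{"op": "drive_tool", "data": {"commands": [[0.5, [0, 0, 0.1], 0], [0.5, [0, 0, 0.2], 0], [0.5, [0, 0, 0.2], 0]]}}

```text
time: 6.55
position: [0.4898, -0.0126, 0.0222]
eef_rot: [3.142, 0.0, 0.119]
wrist_force: [0.8, 0.2, -0.1]
gripper_width: 0.194
gripper_force: 29.6
```

Call:
{"op": "drive_tool", "data": {"commands": [[0.5, [0, 0, 0.1], 0], [0.5, [0, 0, 0.2], 0], [0.5, [0, 0, 0.2], 0]]}}

```text
time: 6.92
position: [0.49, -0.0126, 0.022]
eef_rot: [3.141, -0.001, 0.119]
wrist_force: [-5.2, 0.9, 13.8]
gripper_width: 0.198
gripper_force: 31.0
```

Contact at TCP z of about 0.022. Release, rise, and go over to the lids.

Call:
{"op": "drive_tool", "data": {"commands": [[2.5, [0, 0, -0.2], 0], [3.0, [0, 0, -0.2], 0], [4.0, [0, 0, -0.2], 0], [4.0, [0, 0, -0.2], 0], [4.0, [0, 0, -0.5], 0]]}}

```text
time: 7.55
position: [0.4895, -0.0126, 0.025]
eef_rot: [-3.141, 0.001, 0.119]
wrist_force: [1.0, 0.5, -0.1]
gripper_width: 0.464
gripper_force: 0.0
```

Call:
{"op": "drive_tool", "data": {"commands": [[4.0, [0, 0, -4], 0], [4.0, [0, 0, -9], 0], [4.0, [0, 0, -15], 0], [4.0, [0, 4, -19], -0.15], [4.0, [0, 9, -22], -0.3]]}}

```text
time: 8.18
position: [0.5013, -0.1022, 0.2481]
eef_rot: [3.14, -0.003, 0.426]
wrist_force: [1.7, -0.8, -0.2]
gripper_width: 0.468
gripper_force: 0.0
```

```bash
python3 - <<'E'
from h import *
show();print(tool([.532,-.27,.245]))
E
```

```text
8.18 [ 0.5013 -0.1022  0.2481] [ 3.14e+00 -3.00e-03  4.26e-01] w 0.468 gf 0.0 F [ 1.7 -0.8 -0.2] q [-0.2   0.25  0.07  1.38  0.    2.51]
[-4.15 16.55  0.33]
```

Call:
{"op": "drive_tool", "data": {"commands": [[4.0, [-1.2, 4.6, 0], -0.14], [4.0, [-2.4, 9.2, 0], -0.28], [4.0, [-3.6, 13.8, 0], -0.42], [4.0, [-4.2, 16.5, 0], -0.56], [4.0, [-4.2, 16.5, 0], -0.56]]}}

```text
time: 8.8
position: [0.5291, -0.2717, 0.2446]
eef_rot: [-3.141, 0.0, 0.975]
wrist_force: [0.8, 0.5, 0.3]
gripper_width: 0.469
gripper_force: 0.0
```

Call:
{"op": "drive_tool", "data": {"commands": [[4.0, [0, 0, 0], 0]]}}

```text
time: 8.93
position: [0.529, -0.2693, 0.2451]
eef_rot: [-3.141, -0.0, 0.978]
wrist_force: [-0.4, -0.4, -0.4]
gripper_width: 0.471
gripper_force: 0.0
```

```bash
python3 - <<'E'
from h import *
show();st=r.get_state();im=r.capture("wrist");np.save("w3.npy",np.r_[st["position"],st["eef_rot"]])
a=r.capture("scene")
cv2.imwrite("pics/w3.png",np.hstack([cv2.resize(im[60:240,156:396],(480,360),interpolation=cv2.INTER_CUBIC),cv2.resize(a[170:250,165:245],(320,360))[:, :320]]))
E
```

```text
8.93 [ 0.529  -0.2693  0.2451] [-3.141 -0.     0.978] w 0.471 gf 0.0 F [-0.4 -0.4 -0.4] q [-0.47  0.43  0.31  1.45  0.    1.69]
```

View pics/w3.png

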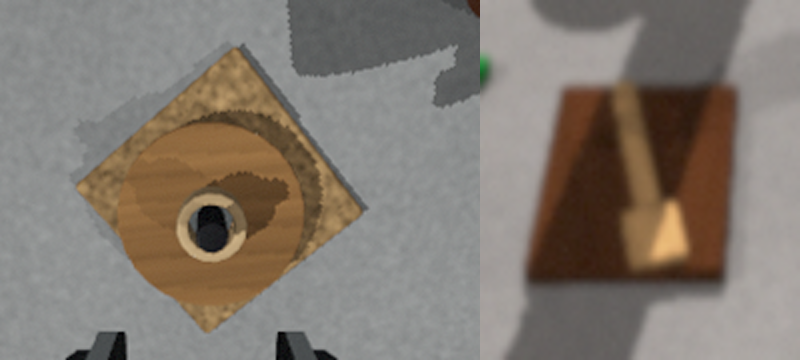

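The picture shows the paddle flat on the board (right panel), and the knob's top disc centred at crop (212,238), which is pixel (262,179). The collar ring is at crop (211,227), which is pixel (261.5,173.5).

```bash
python3 - <<'E'
from h import *
w=np.load("w3.npy");st=dict(position=w[:3],eef_rot=w[3:])
k=at("wrist",262,179,.087,st);print(k,at("wrist",261.5,173.5,.061,st))
for x in(177,246):print(at("wrist",156+x/2,173.5,.061,st))
print(tool([*k[:2],.065]))
E
```

```text
[ 0.5315 -0.2748  0.087 ] [ 0.5317 -0.2744  0.061 ]
[ 0.5152 -0.2633  0.061 ]
[ 0.5487 -0.2859  0.061 ]
[-0.38  0.54 18.04]
```

Call:
{"op": "drive_tool", "data": {"commands": [[4.0, [-0.4, 0.55, 5], 0], [4.0, [-0.4, 0.55, 10], 0], [4.0, [-0.4, 0.55, 14.5], 0], [4.0, [-0.4, 0.55, 17.2], 0], [4.0, [-0.4, 0.55, 17.8], 0]], "newtons": 60}}

```text
time: 9.65
position: [0.5302, -0.2743, 0.0654]
eef_rot: [-3.137, 0.0, 0.98]
wrist_force: [0.2, -0.8, 1.2]
gripper_width: 0.468
gripper_force: 0.0
```

Call:
{"op": "drive_tool", "data": {"commands": [[4.0, [0, 0, 0], 0], [4.0, [0, 0, 0], 0]]}}

```text
time: 9.9
position: [0.5329, -0.2765, 0.0693]
eef_rot: [3.138, -0.0, 0.979]
wrist_force: [-0.3, 0.6, 1.0]
gripper_width: 0.469
gripper_force: 0.0
```

Call:
{"op": "drive_tool", "data": {"commands": [[0.8, [0, 0, 0], 0], [0.8, [0, 0, 0], 0], [0.8, [0, 0, 0], 0], [0.8, [0, 0, 0], 0], [0.8, [0, 0, 0], 0]]}}

```text
time: 10.52
position: [0.5321, -0.2763, 0.0686]
eef_rot: [3.14, -0.0, 0.979]
wrist_force: [-1.5, 2.3, 5.8]
gripper_width: 0.186
gripper_force: 58.5
```

Knob gripped. Lift gently, and measure the canister again now that its mouth is clear.

Call:
{"op": "drive_tool", "data": {"commands": [[0.8, [0, 0, -0.5], 0], [0.8, [0, 0, -1.5], 0], [0.8, [0, 0, -3.5], 0], [0.8, [0, 0, -6], 0], [0.8, [0, 0, -9], 0]]}}

```text
time: 11.15
position: [0.531, -0.2759, 0.1575]
eef_rot: [-3.14, 0.0, 0.979]
wrist_force: [-0.4, -0.4, -3.2]
gripper_width: 0.184
gripper_force: 58.7
```

Call:
{"op": "drive_tool", "data": {"commands": [[0.8, [0, 0, -3], 0], [0.8, [0, 0, -5.5], 0], [0.8, [0, 0, -7], 0], [0.8, [0, 0, -7], 0]]}}

```text
time: 11.65
position: [0.5322, -0.2765, 0.2284]
eef_rot: [3.139, -0.0, 0.979]
wrist_force: [-0.3, -0.8, -3.8]
gripper_width: 0.181
gripper_force: 58.8
```

```bash
python3 - <<'E'
from h import *
from scipy.optimize import least_squares
show()
def mask(im):
    h=cv2.cvtColor(im,cv2.COLOR_BGR2HSV);m=cv2.inRange(h,(95,110,25),(125,255,255))
    m=cv2.morphologyEx(m,cv2.MORPH_OPEN,np.ones((3,3)));n,l,s,c=cv2.connectedComponentsWithStats(m);i=1+s[1:,4].argmax()
    return cv2.convexHull(np.argwhere(l==i)[:,::-1].astype(np.int32))[:,0],s[i]
t=np.linspace(0,2*np.pi,120)
def sil(n,x,y):
    c=r.get_calibration(n);V=np.array(c["view"])
    P=np.vstack([np.c_[x+.052*np.cos(t),y+.052*np.sin(t),np.full(120,z),np.ones(120)] for z in(0,.085)])@V.T
    q=np.c_[c["cx"]+c["fx"]*P[:,0]/-P[:,2],c["cy"]-c["fy"]*P[:,1]/-P[:,2]]
    return np.r_[q.min(0)-.5,q.max(0)+.5]
res={}
obs={}
for n in("scene","side"):
    hull,s=mask(r.capture(n));obs[n]=np.r_[hull.min(0)-.5,hull.max(0)+.5]
    f=least_squares(lambda p:sil(n,*p)-obs[n],[.547,.267]);print(n,s,f.x,np.round(f.fun,2))
f=least_squares(lambda p:np.r_[sil("scene",*p)-obs["scene"],sil("side",*p)-obs["side"]],[.547,.267]);print(f.x,np.round(f.fun,2))
print(tool([*f.x,.22]))
E
```

```text
11.65 [ 0.5322 -0.2765  0.2284] [ 3.139 -0.     0.979] w 0.181 gf 58.8 F [-0.3 -0.8 -3.8] q [-0.48  0.44  0.28  1.41 -0.    1.68]
scene [ 287  186   35   42 1259] [0.5410278 0.2671345] [-2.78 -3.13  2.61  2.27]
side [211 192  32  40 992] [0.54845794 0.26329969] [-2.52 -2.8   2.67  2.29]
[0.54531919 0.26526729] [-3.11 -2.2   2.4   3.39 -2.37 -1.92  2.89  3.27]
[ 45.7  -29.02   0.66]
```

Call:
{"op": "drive_tool", "data": {"commands": [[0.8, [2, -1.3, 0], 0], [0.8, [6, -3.8, 0], 0], [0.8, [10.5, -6.7, 0], 0], [0.8, [15, -9.5, 0], 0], [0.8, [19.5, -12.4, 0], 0]]}}

```text
time: 12.38
position: [0.5364, -0.0424, 0.2262]
eef_rot: [-3.139, 0.0, 0.979]
wrist_force: [1.0, -0.4, -3.1]
gripper_width: 0.183
gripper_force: 58.9
```

Call:
{"op": "drive_tool", "data": {"commands": [[0.8, [4.5, -2.9, 0], 0], [0.8, [9, -5.7, 0], 0], [0.8, [13.5, -8.6, 0], 0], [0.8, [17, -10.8, 0], 0], [0.8, [19, -12.1, 0], 0]]}}

```text
time: 13.0
position: [0.5414, 0.1831, 0.226]
eef_rot: [-3.139, 0.001, 0.982]
wrist_force: [0.5, -0.5, -2.4]
gripper_width: 0.182
gripper_force: 58.9
```

Call:
{"op": "drive_tool", "data": {"commands": [[0.8, [2.5, -1.6, 0], 0], [0.8, [5, -3.2, 0], 0], [0.8, [6.5, -4.1, 0], 0], [0.8, [7.2, -4.5, 0], 0], [0.8, [7.2, -4.5, 0], 0]]}}

```text
time: 13.62
position: [0.5457, 0.2649, 0.227]
eef_rot: [-3.141, 0.001, 0.979]
wrist_force: [-0.6, -1.0, -3.3]
gripper_width: 0.178
gripper_force: 58.9
```

```bash
python3 - <<'E'
from h import *
show();st=r.get_state();im=r.capture("wrist");np.save("w4.npy",np.r_[st["position"],st["eef_rot"]])
a=r.capture("scene");b=r.capture("side")
cv2.imwrite("pics/w4.png",np.hstack([im,np.vstack([cv2.resize(a[130:250,240:360],(192,192)),cv2.resize(b[130:250,170:290],(192,192))])]))
print(tool([.5462,.266,.2]))
E
```

```text
13.62 [0.5457 0.2649 0.227 ] [-3.141e+00  1.000e-03  9.790e-01] w 0.178 gf 58.9 F [-0.6 -1.  -3.3] q [ 0.45  0.46  0.31  1.42 -0.    2.61]
[ 0.18 -0.1   2.73]
```

View pics/w4.png

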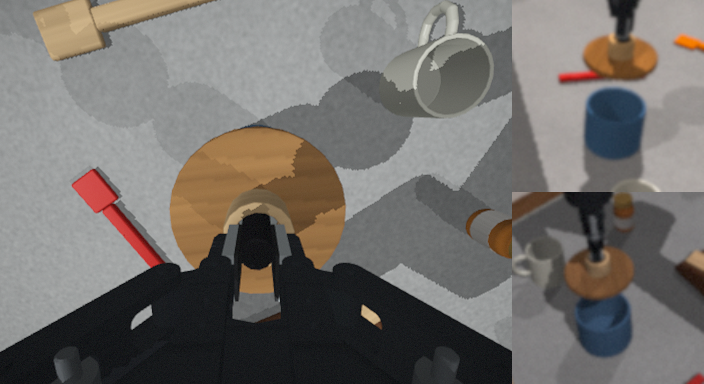

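Lids are held level and nested, directly over the canister (cover centred about (258,210) in the wrist view). Lowering with contact checks.

Call:
{"op": "drive_tool", "data": {"commands": [[0.8, [0, -0.1, 2], 0], [0.8, [0, -0.1, 4.5], 0], [0.8, [0, -0.1, 6], 0], [0.8, [0, -0.1, 7], 0], [0.8, [0, -0.1, 7.2], 0]]}}

```text
time: 14.4
position: [0.545, 0.2651, 0.1549]
eef_rot: [-3.141, 0.001, 0.978]
wrist_force: [0.2, -0.7, -3.0]
gripper_width: 0.181
gripper_force: 58.8
```

Call:
{"op": "drive_tool", "data": {"commands": [[0.8, [0, 0, 0.3], 0], [0.8, [0, 0, 0.6], 0], [0.8, [0, 0, 0.9], 0], [0.8, [0, 0, 0.9], 0]]}}

```text
time: 14.9
position: [0.545, 0.2654, 0.1461]
eef_rot: [-3.141, 0.0, 0.979]
wrist_force: [0.2, 0.5, -2.4]
gripper_width: 0.181
gripper_force: 58.8
```

```bash
python3 - <<'E'
from h import *
show();im=r.capture("scene");b=r.capture("side")
f=lambda i,x,y:cv2.resize(i[y:y+80,x:x+80],(400,400),interpolation=cv2.INTER_CUBIC)
cv2.imwrite("pics/w5.png",np.hstack([f(im,265,150),f(b,190,150)]))
E
```

```text
14.9 [0.545  0.2654 0.1461] [-3.141  0.     0.979] w 0.181 gf 58.8 F [ 0.2  0.5 -2.4] q [ 0.45  0.5   0.15  1.23 -0.    2.62]
```

View pics/w5.png

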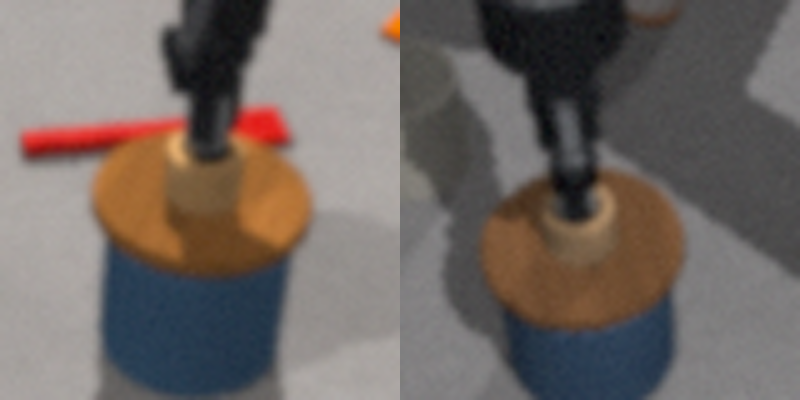

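Cover sits centred over the canister in both views. Continue down slowly.

Call:
{"op": "drive_tool", "data": {"commands": [[0.8, [0, 0, 0.2], 0], [0.8, [0, 0, 0.4], 0], [0.8, [0, 0, 0.6], 0], [0.8, [0, 0, 0.6], 0]]}}

```text
time: 15.5
position: [0.545, 0.2653, 0.14]
eef_rot: [-3.141, 0.001, 0.979]
wrist_force: [-0.7, 0.1, -3.7]
gripper_width: 0.182
gripper_force: 58.9
```

Call:
{"op": "drive_tool", "data": {"commands": [[0.8, [0, 0, 0.15], 0], [0.8, [0, 0, 0.3], 0], [0.8, [0, 0, 0.3], 0]]}}

```text
time: 15.88
position: [0.545, 0.2654, 0.1371]
eef_rot: [-3.141, 0.0, 0.979]
wrist_force: [-0.3, -0.3, -3.0]
gripper_width: 0.18
gripper_force: 58.9
```

No contact yet: the plug is in the mouth and the flange is about 3 mm above the rim.

Call:
{"op": "drive_tool", "data": {"commands": [[0.8, [0, 0, 0.1], 0], [0.8, [0, 0, 0.2], 0], [0.8, [0, 0, 0.2], 0]]}}

```text
time: 16.25
position: [0.5451, 0.2654, 0.1352]
eef_rot: [-3.142, 0.0, 0.979]
wrist_force: [-0.1, 0.0, -4.2]
gripper_width: 0.181
gripper_force: 58.9
```

Call:
{"op": "drive_tool", "data": {"commands": [[0.8, [0, 0, 0.1], 0], [0.8, [0, 0, 0.1], 0]]}}

```text
time: 16.5
position: [0.5451, 0.2654, 0.1342]
eef_rot: [-3.142, 0.0, 0.979]
wrist_force: [0.5, 1.0, -3.5]
gripper_width: 0.179
gripper_force: 58.9
```

Call:
{"op": "drive_tool", "data": {"commands": [[0.8, [0, 0, 0.1], 0], [0.8, [0, 0, 0.1], 0]]}}

```text
time: 16.75
position: [0.5452, 0.2657, 0.1339]
eef_rot: [3.142, -0.001, 0.979]
wrist_force: [-1.3, 0.0, 0.2]
gripper_width: 0.182
gripper_force: 59.3
```

Call:
{"op": "drive_tool", "data": {"commands": [[0.8, [0, 0, 0.1], 0], [0.8, [0, 0, 0.1], 0]]}}

```text
time: 17.0
position: [0.5451, 0.2658, 0.1336]
eef_rot: [3.141, -0.001, 0.979]
wrist_force: [-3.5, -0.5, 5.9]
gripper_width: 0.185
gripper_force: 60.0
```

Contact at the predicted seated height (0.134). Let go, back off slightly, and wait.

Call:
{"op": "drive_tool", "data": {"commands": [[2.2, [0, 0, 0], 0], [2.6, [0, 0, -0.1], 0], [3.0, [0, 0, -0.2], 0], [3.5, [0, 0, -0.2], 0], [3.5, [0, 0, -0.2], 0]]}}

```text
time: 17.62
position: [0.5452, 0.2654, 0.1342]
eef_rot: [-3.142, 0.0, 0.979]
wrist_force: [-1.3, 0.5, -0.3]
gripper_width: 0.41
gripper_force: 0.0
```

Call:
{"op": "drive_tool", "data": {"commands": [[6.6, [0, 0, -0.2], 0], [6.6, [0, 0, -0.2], 0], [6.6, [0, 0, -0.2], 0], [6.6, [0, 0, -0.2], 0], [6.6, [0, 0, -0.2], 0]]}}

```text
time: 18.25
position: [0.5451, 0.2654, 0.1363]
eef_rot: [-3.142, 0.0, 0.979]
wrist_force: [-0.4, -0.5, -0.3]
gripper_width: 0.774
gripper_force: 0.0
```

```bash
python3 - <<'E'
from h import *
show();st=r.get_state();im=r.capture("wrist");a=r.capture("scene");b=r.capture("side")
f=lambda i,x,y:cv2.resize(i[y:y+80,x:x+80],(192,192),interpolation=cv2.INTER_CUBIC)
cv2.imwrite("pics/w6.png",np.hstack([im,np.vstack([f(a,265,150),f(b,190,150)])]))
E
```

```text
18.25 [0.5451 0.2654 0.1363] [-3.142  0.     0.979] w 0.774 gf 0.0 F [-0.4 -0.5 -0.3] q [0.45 0.5  0.14 1.21 0.   2.62]
```

View pics/w6.png

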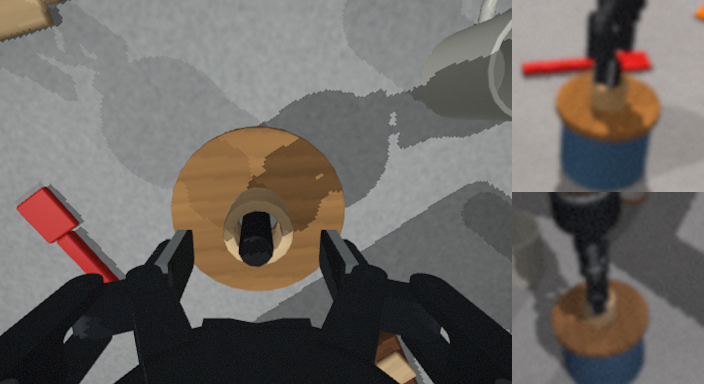

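Lids are seated and level; the knob and collar (258,240) lie midway between the fingers. Now go down to the collar and grip it.

Call:
{"op": "drive_tool", "data": {"commands": [[6.6, [0, 0, 1], 0], [6.6, [0, 0, 2], 0], [6.6, [0, 0, 2.9], 0], [6.6, [0, 0, 3.3], 0], [6.6, [0, 0, 3.3], 0]], "newtons": 40}}

```text
time: 19.02
position: [0.5449, 0.2653, 0.1028]
eef_rot: [-3.141, 0.001, 0.979]
wrist_force: [0.7, 0.4, 1.0]
gripper_width: 0.777
gripper_force: 0.0
```

Call:
{"op": "drive_tool", "data": {"commands": [[3.2, [0, 0, 0], 0], [3.2, [0, 0, 0], 0], [3.2, [0, 0, 0], 0], [3.2, [0, 0, 0], 0], [3.2, [0, 0, 0], 0]]}}

```text
time: 19.65
position: [0.5456, 0.2657, 0.1041]
eef_rot: [3.141, -0.001, 0.979]
wrist_force: [0.7, 0.1, 5.3]
gripper_width: 0.477
gripper_force: 41.0
```

Call:
{"op": "drive_tool", "data": {"commands": [[3.2, [0, 0, -0.3], 0], [3.2, [0, 0, -0.8], 0], [3.2, [0, 0, -1.4], 0], [3.2, [0, 0, -2], 0], [3.2, [0, 0, -2], 0]]}}

```text
time: 20.27
position: [0.5456, 0.2657, 0.1241]
eef_rot: [3.141, -0.001, 0.979]
wrist_force: [-0.5, 0.3, -1.9]
gripper_width: 0.482
gripper_force: 40.6
```

Call:
{"op": "drive_tool", "data": {"commands": [[3.2, [0, 0, -2], 0], [3.2, [0, 0, -4.5], 0], [3.2, [0, 0, -7], 0], [3.2, [0, 0, -8.5], 0], [3.2, [0, 0, -9], 0]]}}

```text
time: 20.9
position: [0.5455, 0.2656, 0.2141]
eef_rot: [3.141, -0.001, 0.979]
wrist_force: [-0.1, -0.5, -2.6]
gripper_width: 0.479
gripper_force: 40.8
```

Call:
{"op": "drive_tool", "data": {"commands": [[3.2, [0, 0, 0], 0], [3.2, [0, 0, 0], 0], [3.2, [0, 0, 0], 0]]}}

```text
time: 21.28
position: [0.5447, 0.2653, 0.2123]
eef_rot: [-3.141, 0.002, 0.979]
wrist_force: [-0.2, -0.7, -2.0]
gripper_width: 0.481
gripper_force: 40.8
```

```bash
python3 - <<'E'
from h import *
show();a=r.capture("scene");b=r.capture("side")
f=lambda i,x,y:cv2.resize(i[y:y+120,x:x+120],(400,400),interpolation=cv2.INTER_CUBIC)
cv2.imwrite("pics/w7.png",np.hstack([f(a,245,120),f(b,170,120)]))
E
```

```text
21.27 [0.5447 0.2653 0.2123] [-3.141e+00  2.000e-03  9.790e-01] w 0.481 gf 40.8 F [-0.2 -0.7 -2. ] q [0.45 0.46 0.28 1.39 0.   2.62]
```

View pics/w7.png

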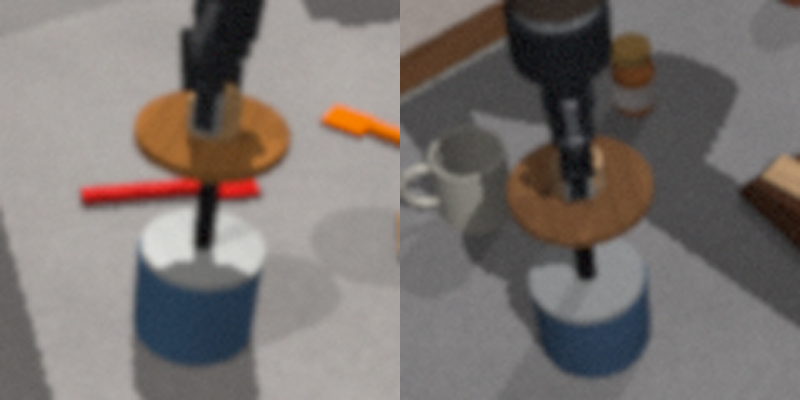

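The inner lid is seated level on the canister (scene crop 203,245), and the cover is held level well above the knob.

```bash
python3 -c "
from rig import r
print(r.close_job())"
```

```text
the job is handed in; nothing more can be done
None
```

I've handed in the job and no verdict came back; in the last pictures the paddle lay flat on the board, the inner lid was seated in the canister, and the cover was held level about 5 cm above the knob.

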